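# Open the controller box by pinching its two cover tabs

## Task

One of the two printed controller boxes has a snap-fit cover with two upright tabs. Pinch the two tabs together to free the cover, lift it off, and set it down gently (not dropped), flat and right way up, in the shallow grey tray; then let go of it.

Things in the scene. Friction and masses are not known exactly. Their poses are not given: they have to be found in the camera images.
- cover: Orange 90(x) x 64(y) x 4 mm plate, 65 to 110 g, snapped on a fixed black box 110 x 84 x 50 mm. Origin: centre of plate's underside, z up, 50 mm over the table at start. Lifts straight up, clear after 15 mm; 1 mm side play. Skirts reach 11.5 mm below the origin; it stands on them when put down. The other box (screwed cover, one ridge, no tabs) is a bystander.
- tab_a (a joint): Upright tab on the cover's +y side at x = 0: 20 mm wide (x), 4 thick (y), top 28 mm above the plate's top, outer face at y = 24 mm (48 over both tabs, nothing else above the plate). 0 = sprung out, hooked 3 mm under the box rim; grows as pushed straight in (-y), free at 0.003 to 0.004, stop at 0.006 m. Spring 1.5 N at 0, 4.5 N at the stop.
- tab_b (a joint): The same tab mirrored on the cover's -y side, outer face at y = -24 mm, pushed in towards +y. With both at their stops the tabs measure 36 mm over their outer faces, and the cover can be lifted and carried by them; a grip of about 20 N suits.
- tray: Empty shallow grey tray fixed to the table, 170 (x) x 150 (y) x 22 mm high, walls and floor 4 mm thick. Origin: centre of its underside, on the table; the inner floor is 4 mm above it. Near its middle the cover fits at any yaw.
Not all that is in view belongs to the job. What is shaped like the cover but yellow is not meant. What is shaped like the tray but turquoise is not meant.

How it is judged:
On the way:
1. both tabs are pressed in together while the cover is still on its box (value of joint each of tab_a, tab_b above 0.0025 m and distance of cover from where it was at the start of the episode below 0.015 m), for 0.1 s.
At the end, for the whole second after the job is handed in: The cover stands at rest on the tray's inner floor, right way up and flat (within 7 degrees, origin 12 to 19.5 mm above the tray's underside), its centre within 60 mm of the tray's centre (horizontal distance between cover and tray below 0.06 m and z of cover in the frame of tray between 0.012 and 0.0195 m and angle between cover's own z axis and vertical below 0.12 rad and linear speed of cover below 0.02 m/s); the robot touches nothing.
It fails at once if the cover is dropped or thrown: moving faster than 0.7 m/s (a fall of 25 mm) with the fingers off it (linear speed of cover above 0.7 m/s and contact force between the fingers and cover below 0.05 N).
It also fails if it takes over 42 s, if anything falls off the work surface, if the arm or the gripper's body presses on something with over 40 N, if the wrist force passes 120 N, or if a joint passes its speed limit or range.

## Robot

A 6-joint arm with a two-finger parallel gripper is mounted at the origin on the work surface. World frame = base frame: x ahead of the robot, y to its left, z up, the work surface at z = 0. Lengths are in m, angles in rad, forces in N, time in s.
With the tool pointing down it reaches from about 0.325 to 0.75 m from the base axis. Payload 7.6 kg.
Tool frame: the origin (TCP) lies midway between the tips of the shut fingers; the grasp point (between the pads) lies 19 mm behind it; z points along the fingers, y is the line along which they close (so a half turn about z gives the same grasp; the last joint's range is limited). The gripper opens to 85 mm and grips with 20 to 120 N. Pads are 22 mm wide; open, the fingers measure 114 mm over their backs; the gripper's body (76 mm by 85 mm) begins 54 mm behind the grasp point. The pads swing forward as they close: fully open they stand 13 mm farther back than shut.
Start: joints at [1.259, 0.052, 1.401, -0, 1.689, -0.07], TCP at [0.126, 0.51, 0.231] pointing down, gripper open.
Joint ranges: [-2.9, 2.9], [-0.91, 2.17], [0.12, 2.37], [-1.06, 4.2], [0.26, 2.73], [-2.93, 2.93]. Speed limits (rad/s): [2.57, 2.57, 3.01, 3.14, 3.14, 3.14].

## Interface

Orientations are given as a unit quaternion [w, x, y, z].
In Python, from plant import manip gives the robot as it stands.
- The arm moves only by the tool send_rows, never from a script. Its argument "targets" is a list of rows, each an object of numbers: "hand": the gripper command: -1 is fully open, 1 is shut, values between are in proportion; "tx", "ty", "tz": the shift along the world's x, y, z scaled (see below); "twist": the turn about the world's z scaled (see below). A call has 1 to 20 rows; each row is the pose to reach, as a shift and turn from the pose commanded when the call began, turning the shorter way round; what a row does not reach only later rows make up. The controller multiplies each number of a shift by 0.15 m and each number of a turn by 360 degrees. A row lasts 1/10 s, in which the tool goes at most 50 mm and 8.59 degrees, less where a joint would pass 70% of its speed; a pose out of reach is approached as far as the arm can. A call with a number of a shift or a turn outside -1 to 1 is refused whole. A call with a gripper value outside its range is refused whole. The fingers move at their own pace and stop on an object; the grip force is fixed at half the most. Time passes only in rows, so rows that repeat a pose let the fingers close. It gives the time, the measured TCP pose, the force, the opening and the grip force at its end, in the units of the state.
- manip.observe(): the state, without advancing time (a new reading comes with each control period).
- manip.grab_frame(name): name is "scene" or "top"; returns the picture (384x512x3 uint8, red, green, blue); there is no depth.
- manip.camera_params(name): a dict with "fx", "fy", "cx", "cy" (pixels), "eye" and "attitude" of the camera in the world. Camera axes: x right, y down, z forward; pixel columns grow to the right and rows downward; lengths in m; the calibration is good to about 2 mm. A picture is of the moment at which its call begins. camera_params takes no time and is no camera call.
- manip.finish_job(): hands the job in; it is judged then, once.
The state is a dict: "time": time; "q": joint angles; "joint_vel": joint speeds; "joint_torque": joint torques, N m; "position": TCP position; "tcp_rot": TCP orientation; "ft_force": force on the tool from outside, world axes, zero at the start; "ft_torque": the same for the moment, N m; "grip_width": opening from 0.0 (shut) to 1.0 (fully open); "grasp_force": force on a finger pad.
Only numpy, scipy, OpenCV 4.12 (cv2) and the standard library are available. Lean on these libraries where they do the work, as an engineer would, in place of code of your own. Each camera call takes 0.05 s, during which the arm holds its last target. There are 200 camera calls.

## Working session

There is one attempt and no reset: what is moved stays moved. The work goes in short steps, Python scripts to look and compute and a tool call to move; the robot and the scene stay as the last step left them, time stands still between calls to the robot, and variables do not carry over. Pictures are saved under pics/ and viewed, at most 10 in all, crops included, and the job is handed in when it is done.

Besides the shell and the picture viewer there is one more tool, called after "Request:" as name([rows], argument=value, ...), one row to a line, values as JSON. send_rows: Moves the arm, as the interface text tells. Its arguments: {"type":"object","properties":{"targets":{"type":"array","items":{"type":"object","properties":{"hand":{"type":"number"},"tx":{"type":"number","minimum":-1,"maximum":1},"ty":{"type":"number","minimum":-1,"maximum":1},"tz":{"type":"number","minimum":-1,"maximum":1},"twist":{"type":"number","minimum":-1,"maximum":1}}}}},"required":["targets"]}

```bash
mkdir -p pics; python3 - <<'E'
from plant import manip
import cv2
for n in("top","scene"):
    f=manip.grab_frame(n); cv2.imwrite(f"pics/{n}0.png",f[:,:,::-1]); print(n,manip.camera_params(n))
s=manip.observe(); print(s["time"],s["position"],s["tcp_rot"],s["grip_width"])
E
```

```text
top {'fx': 360.33673577181486, 'fy': 360.33673577181486, 'cx': 253.7155444319807, 'cy': 194.4498008444772, 'eye': array([0.36279695, 0.01449538, 0.85078734]), 'attitude': array([ 0.02342691, -0.70386405,  0.70865283, -0.04286888])}
scene {'fx': 493.27311778770195, 'fy': 493.27311778770195, 'cx': 258.04712429162566, 'cy': 193.16804716731028, 'eye': array([ 0.87187432, -0.76480364,  0.60261299]), 'attitude': array([-0.48054192,  0.83794383,  0.2216521 , -0.13341643])}
0.1 [0.12560249 0.50949342 0.2305889 ] [-1.17097755e-04  1.20580522e-01  9.92703329e-01 -6.51411707e-04] 0.9995783902485915
```

View pics/top0.png

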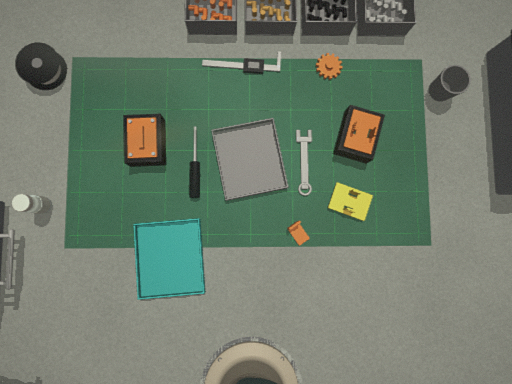

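View pics/scene0.png

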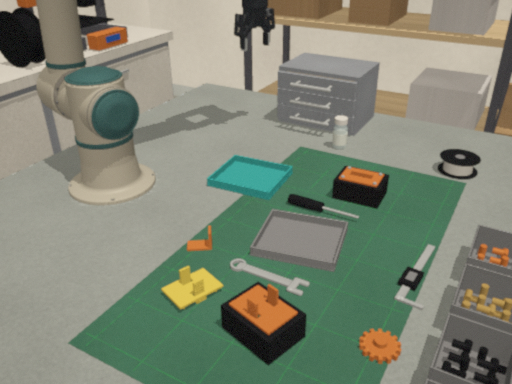

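Candidates: the orange-topped box at top (359,133) has two tabs, the orange-topped box at (144,139) has one ridge and screws (bystander), and the yellow loose cover at (350,201) is a decoy. The first fits. The grey tray is at (250,160), and the turquoise one at (170,259) is not meant. Next I'll confirm with a crop and measure.

```bash
cat > h.py <<'E'
import numpy as np, cv2
from scipy.spatial.transform import Rotation as R
from plant import manip
def cam(n):
    c=manip.camera_params(n); q=c["attitude"]; return c,R.from_quat([q[1],q[2],q[3],q[0]]).as_matrix()
def unproj(n,uv,z):
    c,M=cam(n); uv=np.atleast_2d(uv).astype(float)
    d=np.c_[(uv[:,0]-c["cx"])/c["fx"],(uv[:,1]-c["cy"])/c["fy"],np.ones(len(uv))]@M.T
    return c["eye"]+d*((z-c["eye"][2])/d[:,2])[:,None]
def proj(n,P):
    c,M=cam(n); p=(np.atleast_2d(P)-c["eye"])@M
    return np.c_[c["fx"]*p[:,0]/p[:,2]+c["cx"],c["fy"]*p[:,1]/p[:,2]+c["cy"]]
def rect(n,mask,z):
    k=max(cv2.findContours(mask.astype(np.uint8),cv2.RETR_EXTERNAL,cv2.CHAIN_APPROX_NONE)[0],key=cv2.contourArea)[:,0]
    P=unproj(n,k,z)[:,:2]
    (c,s,a)=cv2.minAreaRect((P*1000).astype(np.float32)); return c,s,a
E
python3 - <<'E'
from h import *
f=cv2.imread("pics/top0.png"); hsv=cv2.cvtColor(f,cv2.COLOR_BGR2HSV)
H,S,V=[hsv[:,:,i].astype(int) for i in range(3)]
def win(m,x0,y0,x1,y1):
    o=np.zeros_like(m); o[y0:y1,x0:x1]=m[y0:y1,x0:x1]; return o
m=win((H<18)&(S>130)&(V>60),325,95,395,170)
print("plate",rect("top",m,.054))
b=win((V<60)|m.astype(bool),325,95,395,170); print("box+",rect("top",b,.05))
g=win((S<50)&(V>60),200,105,298,210); print("tray",rect("top",g,.022))
a=cv2.resize(f[95:170,320:400],None,fx=7,fy=7,interpolation=cv2.INTER_CUBIC)[:,:560]
s=cv2.imread("pics/scene0.png"); s=cv2.resize(s[275:365,210:315],None,fx=2,fy=5.8333,interpolation=cv2.INTER_CUBIC)
cv2.imwrite("pics/crop1.png",np.hstack([a,s]))
print(a.shape,s.shape)
E
```

```text
plate ((581.0127563476562, -255.498291015625), (67.40376281738281, 91.8731918334961), 73.67113494873047)
box+ ((575.8174438476562, -248.80731201171875), (90.53559112548828, 122.2298583984375), 73.3488998413086)
tray ((525.496826171875, 0.7491836547851562), (172.05758666992188, 151.23126220703125), 11.202141761779785)
(525, 560, 3) (525, 210, 3)
```

View pics/crop1.png

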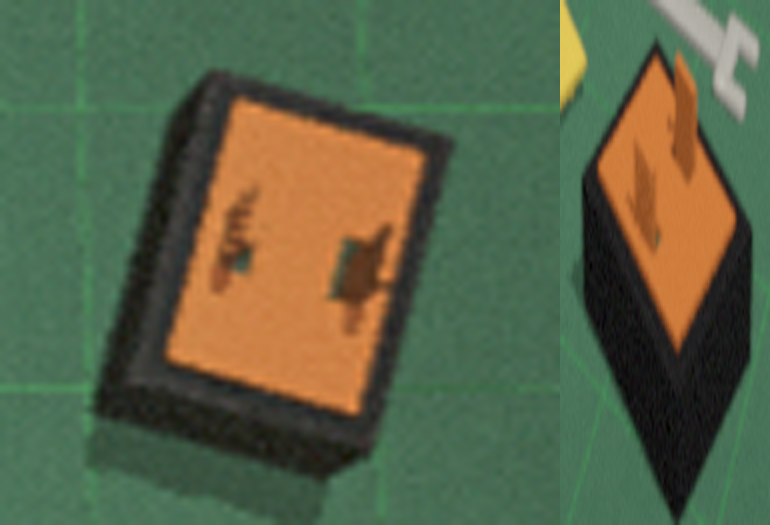

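The crop confirms it: an orange plate on a black box with two upright tabs, near (359,133) in the top picture. I'll check the centre with both cameras using corner pixels.

```bash
python3 - <<'E'
from h import *
T=np.array([[235,97],[428,152],[360,415],[165,360]])/7+[320,95]-.43
S=(np.array([[655,40],[740,215],[678,355],[595,165]])-[560,0])/[2,5.8333]+[210,275]-.4
for n,c in(("top",T),("scene",S)):
    P=unproj(n,c,.054)[:,:2]; print(n,P.mean(0),np.linalg.norm(P-np.roll(P,-1,0),axis=1),[np.degrees(np.arctan2(*(P[(i+1)%4]-P[i])[::-1])) for i in range(4)])
f=cv2.imread("pics/scene0.png"); h=cv2.cvtColor(f,cv2.COLOR_BGR2HSV).astype(int)
# model overlay fit check: plate pixel mask vs projected pose (tabs excluded) by brute force
from scipy.optimize import minimize
ft=cv2.imread("pics/top0.png")
def edge(p):
    tot=0
    x,y,a=p; c,s=np.cos(a),np.sin(a)
    for n,img in(("top",ft),("scene",f)):
        hh=cv2.cvtColor(img,cv2.COLOR_BGR2HSV).astype(int); m=((hh[:,:,0]<18)&(hh[:,:,1]>130)).astype(np.float32)
        for sc,sg in((.93,1),(1.07,-1)):
            g=np.array([[u*45*sc,v*32*sc] for t in np.linspace(-1,1,41) for u,v in((t,1),(t,-1),(1,t),(-1,t))])/1000
            W=np.c_[x+c*g[:,0]-s*g[:,1],y+s*g[:,0]+c*g[:,1],np.full(len(g),.054)]
            uv=proj(n,W).astype(np.float32)
            tot-=sg*cv2.remap(cv2.GaussianBlur(m,(0,0),1),uv[:,0].copy(),uv[:,1].copy(),cv2.INTER_LINEAR).mean()
    return tot
r=minimize(edge,[.580,-.2545,-.285],method="Nelder-Mead",options=dict(initial_simplex=[[.58,-.2545,-.285],[.585,-.2545,-.285],[.58,-.25,-.285],[.58,-.2545,-.24]]))
print(r.x,np.degrees(r.x[2]),r.fun)
E
```

```text
top [ 0.58143712 -0.25576216] [0.06567673 0.09105706 0.06559621 0.09123548] [np.float64(-106.28594021934413), np.float64(163.50248258235507), np.float64(73.87013380238264), np.float64(-16.446385580533875)]
scene [ 0.58082997 -0.25718778] [0.09827964 0.06990711 0.09569601 0.07048581] [np.float64(-17.33542037070216), np.float64(-105.00555148675231), np.float64(162.9204128551197), np.float64(77.07997719091924)]
[ 0.58115928 -0.25552158 -0.28851416] -16.530643785782132 -1.0644609928131104
```

Request:
send_rows([
  {"tx": 0.5, "ty": -0.85, "tz": 0, "twist": -0.007, "hand": -1},
  {"tx": 0.5, "ty": -0.85, "tz": 0, "twist": -0.007, "hand": -1},
  {"tx": 0.5, "ty": -0.85, "tz": 0, "twist": -0.007, "hand": -1},
])

```text
time: 0.4
position: [0.201, 0.3806, 0.2306]
tcp_rot: [-0.0, 0.142, 0.99, -0.001]
ft_force: [0.9, -1.1, 0.9]
grip_width: 1.001
grasp_force: 0.0
```

Request:
send_rows([
  {"tx": 0.5, "ty": -0.85, "tz": 0, "twist": 0, "hand": -1},
  {"tx": 0.5, "ty": -0.85, "tz": 0, "twist": 0, "hand": -1},
  {"tx": 0.5, "ty": -0.85, "tz": 0, "twist": 0, "hand": -1},
])

```text
time: 0.7
position: [0.2761, 0.2528, 0.231]
tcp_rot: [0.0, 0.142, 0.99, -0.0]
ft_force: [1.4, 0.9, -0.1]
grip_width: 1.005
grasp_force: 0.0
```

Request:
send_rows([
  {"tx": 0.5, "ty": -0.85, "tz": 0, "twist": 0, "hand": -1},
  {"tx": 0.5, "ty": -0.85, "tz": 0, "twist": 0, "hand": -1},
  {"tx": 0.5, "ty": -0.85, "tz": 0, "twist": 0, "hand": -1},
])

```text
time: 1.0
position: [0.3511, 0.1252, 0.2312]
tcp_rot: [0.0, 0.142, 0.99, 0.0]
ft_force: [0.9, 0.0, 0.1]
grip_width: 0.999
grasp_force: 0.0
```

Request:
send_rows([
  {"tx": 0.51, "ty": -0.85, "tz": 0, "twist": 0, "hand": -1},
  {"tx": 0.51, "ty": -0.85, "tz": 0, "twist": 0, "hand": -1},
  {"tx": 0.51, "ty": -0.85, "tz": 0, "twist": 0, "hand": -1},
])

```text
time: 1.3
position: [0.4277, -0.0024, 0.2312]
tcp_rot: [0.0, 0.143, 0.99, 0.0]
ft_force: [0.8, 0.2, 1.4]
grip_width: 1.002
grasp_force: 0.0
```

Request:
send_rows([
  {"tx": 0.51, "ty": -0.85, "tz": 0, "twist": 0, "hand": -1},
  {"tx": 0.51, "ty": -0.85, "tz": 0, "twist": 0, "hand": -1},
  {"tx": 0.51, "ty": -0.85, "tz": 0, "twist": 0, "hand": -1},
])

```text
time: 1.6
position: [0.5043, -0.1299, 0.2309]
tcp_rot: [-0.0, 0.143, 0.99, 0.0]
ft_force: [0.8, 0.7, 0.5]
grip_width: 1.004
grasp_force: 0.0
```

Request:
send_rows([
  {"tx": 0.51, "ty": -0.84, "tz": -0.3, "twist": 0, "hand": -1},
  {"tx": 0.51, "ty": -0.84, "tz": -0.3, "twist": 0, "hand": -1},
  {"tx": 0.51, "ty": -0.84, "tz": -0.3, "twist": 0, "hand": -1},
  {"tx": 0.51, "ty": -0.84, "tz": -0.3, "twist": 0, "hand": -1},
  {"tx": 0.51, "ty": -0.84, "tz": -0.3, "twist": 0, "hand": -1},
])

```text
time: 2.1
position: [0.5798, -0.2544, 0.1838]
tcp_rot: [-0.002, 0.143, 0.99, 0.001]
ft_force: [-0.2, 0.5, 0.4]
grip_width: 0.999
grasp_force: 0.0
```

```bash
python3 - <<'E'
from h import *
s=manip.observe(); print(s["time"],np.round(s["position"],4),np.round(s["tcp_rot"],4),s["ft_force"])
a=manip.grab_frame("scene")[:,:,::-1][190:370,190:340]; cv2.imwrite("pics/s1.png",cv2.resize(a,None,fx=3.3,fy=3.3,interpolation=cv2.INTER_CUBIC))
E
```

```text
2.1 [ 0.5798 -0.2544  0.1838] [-2.000e-03  1.431e-01  9.897e-01  8.000e-04] [-0.19675933  0.52223571  0.41548757]
```

View pics/s1.png

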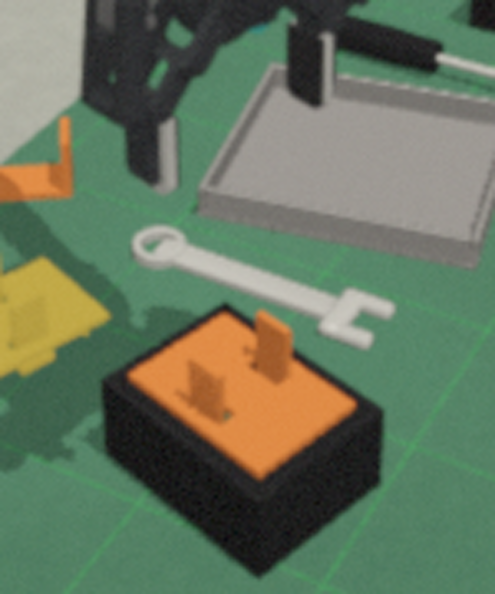

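The picture shows the open fingers above the box (tips near crop (150,185) and (310,100)), with both tabs free at (205,390) and (272,345). Descending to 90 mm next, then adjusting.

Request:
send_rows([
  {"tx": 0, "ty": 0, "tz": -0.3, "twist": 0, "hand": -1},
  {"tx": 0, "ty": 0, "tz": -0.55, "twist": 0, "hand": -1},
  {"tx": 0, "ty": 0, "tz": -0.63, "twist": 0, "hand": -1},
  {"tx": 0, "ty": 0, "tz": -0.63, "twist": 0, "hand": -1},
  {"tx": 0, "ty": 0, "tz": -0.63, "twist": 0, "hand": -1},
  {"tx": 0, "ty": 0, "tz": -0.63, "twist": 0, "hand": -1},
])

```text
time: 2.75
position: [0.5815, -0.2541, 0.0952]
tcp_rot: [0.002, 0.142, 0.99, -0.001]
ft_force: [-0.1, -0.4, -0.1]
grip_width: 0.999
grasp_force: 0.0
```

```bash
python3 - <<'E'
from h import *
s=manip.observe(); print(s["time"],np.round(s["position"],4),np.round(s["tcp_rot"],4),s["ft_force"])
im=manip.grab_frame("scene")[:,:,::-1].copy(); a=im[190:370,190:340]; o=cv2.resize(a,None,fx=3.3,fy=3.3,interpolation=cv2.INTER_CUBIC)
yv=np.array([np.cos(np.radians(73.5)),np.sin(np.radians(73.5)),0])
p=s["position"]
for d in(-.0425,.0425):
    u=(proj("scene",p+yv*d+[0,0,.013])[0]-[190,190]+.5)*3.3; cv2.drawMarker(o,tuple(int(v) for v in u),(255,0,0),0,12,1)
for d in(-.024,.024):
    u=(proj("scene",[.5812,-.2557,.082]+yv*d)[0]-[190,190]+.5)*3.3; cv2.drawMarker(o,tuple(int(v) for v in u),(0,255,0),0,12,1)
cv2.imwrite("pics/s2.png",o)
E
```

```text
2.75 [ 0.5815 -0.2541  0.0952] [ 2.500e-03  1.422e-01  9.898e-01 -8.000e-04] [-0.12821559 -0.39312364 -0.05740955]
```

View pics/s2.png

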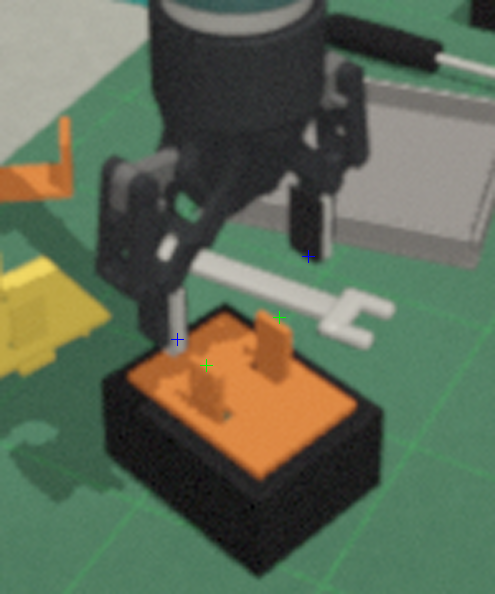

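The markers sit well on the tab tops (green) and fingertips (blue), so the cover pose is confirmed. The reading still looks unsettled, so I'll hold and read again.

Request:
send_rows([
  {"tx": 0, "ty": 0, "tz": 0, "twist": 0, "hand": -1},
  {"tx": 0, "ty": 0, "tz": 0, "twist": 0, "hand": -1},
  {"tx": 0, "ty": 0, "tz": 0, "twist": 0, "hand": -1},
  {"tx": 0, "ty": 0, "tz": 0, "twist": 0, "hand": -1},
])

```text
time: 3.2
position: [0.5802, -0.2538, 0.0918]
tcp_rot: [-0.0, 0.142, 0.99, 0.0]
ft_force: [-0.1, 0.8, 0.0]
grip_width: 0.999
grasp_force: 0.0
```

Request:
send_rows([
  {"tx": 0, "ty": 0, "tz": -0.15, "twist": 0, "hand": -1},
  {"tx": 0, "ty": 0, "tz": -0.15, "twist": 0, "hand": -1},
  {"tx": 0, "ty": 0, "tz": -0.15, "twist": 0, "hand": -1},
  {"tx": 0, "ty": 0, "tz": -0.15, "twist": 0, "hand": -1},
])

```text
time: 3.6
position: [0.5806, -0.2539, 0.0703]
tcp_rot: [0.001, 0.142, 0.99, -0.0]
ft_force: [0.7, 0.3, -0.1]
grip_width: 1.005
grasp_force: 0.0
```

Request:
send_rows([
  {"tx": 0.005, "ty": -0.012, "tz": -0.08, "twist": 0, "hand": -1},
  {"tx": 0.005, "ty": -0.012, "tz": -0.08, "twist": 0, "hand": -1},
  {"tx": 0.005, "ty": -0.012, "tz": -0.08, "twist": 0, "hand": -1},
  {"tx": 0.005, "ty": -0.012, "tz": -0.08, "twist": 0, "hand": -1},
  {"tx": 0.005, "ty": -0.012, "tz": -0.08, "twist": 0, "hand": -1},
  {"tx": 0.005, "ty": -0.012, "tz": -0.08, "twist": 0, "hand": -1},
])

```text
time: 4.2
position: [0.5811, -0.2556, 0.0576]
tcp_rot: [0.0, 0.142, 0.99, -0.0]
ft_force: [-0.2, -0.8, 0.1]
grip_width: 0.999
grasp_force: 0.0
```

Request:
send_rows([
  {"tx": 0, "ty": 0, "tz": 0, "twist": 0, "hand": -0.2},
  {"tx": 0, "ty": 0, "tz": 0, "twist": 0, "hand": -0.1},
  {"tx": 0, "ty": 0, "tz": 0, "twist": 0, "hand": -0.1},
  {"tx": 0, "ty": 0, "tz": 0, "twist": 0, "hand": -0.1},
  {"tx": 0, "ty": 0, "tz": 0, "twist": 0, "hand": -0.1},
  {"tx": 0, "ty": 0, "tz": 0, "twist": 0, "hand": -0.1},
])

```text
time: 4.8
position: [0.581, -0.2556, 0.0574]
tcp_rot: [0.0, 0.142, 0.99, 0.0]
ft_force: [0.4, 0.1, 2.0]
grip_width: 0.554
grasp_force: 1.7
```

Request:
send_rows([
  {"hand": 0.1, "tx": 0, "ty": 0, "tz": 0, "twist": 0},
  {"hand": 0.1, "tx": 0, "ty": 0, "tz": 0, "twist": 0},
  {"hand": 1, "tx": 0, "ty": 0, "tz": 0, "twist": 0},
  {"hand": 1, "tx": 0, "ty": 0, "tz": 0, "twist": 0},
  {"hand": 1, "tx": 0, "ty": 0, "tz": 0, "twist": 0},
  {"hand": 1, "tx": 0, "ty": 0, "tz": 0, "twist": 0},
])

```text
time: 5.4
position: [0.5816, -0.2557, 0.0589]
tcp_rot: [0.001, 0.142, 0.99, -0.0]
ft_force: [-1.5, 1.8, 7.8]
grip_width: 0.379
grasp_force: 62.3
```

Request:
send_rows([
  {"hand": 0.2, "tx": 0, "ty": 0, "tz": 0, "twist": 0},
  {"hand": 0.2, "tx": 0, "ty": 0, "tz": 0, "twist": 0},
  {"hand": 0.2, "tx": 0, "ty": 0, "tz": 0, "twist": 0},
  {"hand": 0.2, "tx": 0, "ty": 0, "tz": 0, "twist": 0},
])

```text
time: 5.8
position: [0.5815, -0.2557, 0.0584]
tcp_rot: [0.001, 0.142, 0.99, -0.0]
ft_force: [-1.0, 0.7, 6.8]
grip_width: 0.403
grasp_force: 31.0
```

31 N is a moderate grip. Lifting slowly.

Request:
send_rows([
  {"hand": 0.2, "tx": 0, "ty": 0, "tz": 0.03, "twist": 0},
  {"hand": 0.2, "tx": 0, "ty": 0, "tz": 0.06, "twist": 0},
  {"hand": 0.2, "tx": 0, "ty": 0, "tz": 0.1, "twist": 0},
  {"hand": 0.2, "tx": 0, "ty": 0, "tz": 0.14, "twist": 0},
  {"hand": 0.2, "tx": 0, "ty": 0, "tz": 0.18, "twist": 0},
  {"hand": 0.2, "tx": 0, "ty": 0, "tz": 0.22, "twist": 0},
  {"hand": 0.2, "tx": 0, "ty": 0, "tz": 0.3, "twist": 0},
  {"hand": 0.2, "tx": 0, "ty": 0, "tz": 0.38, "twist": 0},
  {"hand": 0.2, "tx": 0, "ty": 0, "tz": 0.38, "twist": 0},
  {"hand": 0.2, "tx": 0, "ty": 0, "tz": 0.38, "twist": 0},
])

```text
time: 6.8
position: [0.5811, -0.2557, 0.1149]
tcp_rot: [0.0, 0.142, 0.99, -0.0]
ft_force: [0.2, -0.7, -0.9]
grip_width: 0.404
grasp_force: 29.6
```

```bash
python3 - <<'E'
from h import *
s=manip.observe(); print(s["time"],np.round(s["position"],4),s["ft_force"],s["grasp_force"])
a=manip.grab_frame("scene")[:,:,::-1][190:370,190:340]; cv2.imwrite("pics/s3.png",cv2.resize(a,None,fx=3.3,fy=3.3,interpolation=cv2.INTER_CUBIC))
f=cv2.imread("pics/top0.png"); hs=cv2.cvtColor(f,cv2.COLOR_BGR2HSV).astype(int)
g=np.zeros(f.shape[:2],bool); g[105:210,200:298]=((hs[...,1]<50)&(hs[...,2]>60))[105:210,200:298]
print(rect("top",g,.022))
E
```

```text
6.8 [ 0.5811 -0.2557  0.1149] [ 0.17891014 -0.72416697 -0.86824989] 29.559248685836792
((525.496826171875, 0.7491836547851562), (172.05758666992188, 151.23126220703125), 11.202141761779785)
```

View pics/s3.png

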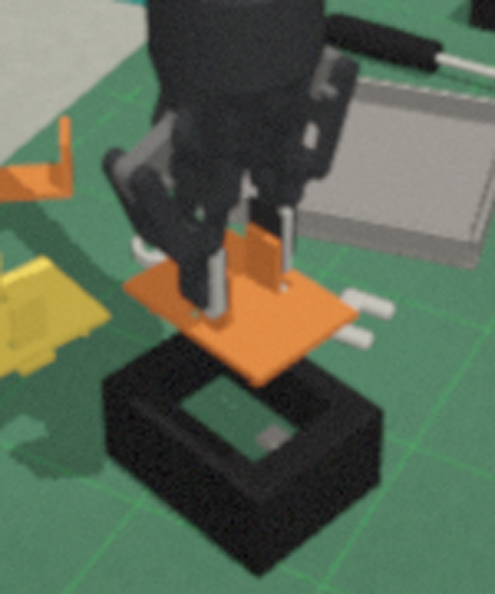

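The cover is off the box and hangs level in the gripper (plate centre at crop (240,310)); the empty box is below at (240,440). Carrying it to the tray centre at (0.525, 0.001).

Request:
send_rows([
  {"hand": 0.2, "tx": -0.02, "ty": 0.08, "tz": 0, "twist": 0},
  {"hand": 0.2, "tx": -0.06, "ty": 0.25, "tz": 0, "twist": 0},
  {"hand": 0.2, "tx": -0.1, "ty": 0.45, "tz": 0, "twist": 0},
  {"hand": 0.2, "tx": -0.14, "ty": 0.65, "tz": 0, "twist": 0},
  {"hand": 0.2, "tx": -0.19, "ty": 0.85, "tz": 0, "twist": 0},
])

```text
time: 7.35
position: [0.5515, -0.1261, 0.1136]
tcp_rot: [-0.001, 0.142, 0.99, 0.0]
ft_force: [0.5, -0.2, -0.3]
grip_width: 0.399
grasp_force: 29.6
```

Request:
send_rows([
  {"hand": 0.2, "tx": -0.04, "ty": 0.2, "tz": 0, "twist": 0},
  {"hand": 0.2, "tx": -0.08, "ty": 0.4, "tz": 0, "twist": 0},
  {"hand": 0.2, "tx": -0.13, "ty": 0.6, "tz": 0, "twist": 0},
  {"hand": 0.2, "tx": -0.17, "ty": 0.77, "tz": 0, "twist": 0},
  {"hand": 0.2, "tx": -0.18, "ty": 0.86, "tz": 0, "twist": 0},
  {"hand": 0.2, "tx": -0.18, "ty": 0.86, "tz": 0, "twist": 0},
  {"hand": 0.2, "tx": -0.18, "ty": 0.86, "tz": 0, "twist": 0},
  {"hand": 0.2, "tx": -0.18, "ty": 0.86, "tz": 0, "twist": 0},
])

```text
time: 8.15
position: [0.5256, -0.0, 0.1142]
tcp_rot: [-0.0, 0.143, 0.99, -0.0]
ft_force: [-0.1, -0.1, -0.4]
grip_width: 0.399
grasp_force: 29.6
```

Request:
send_rows([
  {"hand": 0.2, "tx": 0, "ty": 0, "tz": -0.1, "twist": 0},
  {"hand": 0.2, "tx": 0, "ty": 0, "tz": -0.2, "twist": 0},
  {"hand": 0.2, "tx": 0, "ty": 0, "tz": -0.3, "twist": 0},
  {"hand": 0.2, "tx": 0, "ty": 0, "tz": -0.4, "twist": 0},
  {"hand": 0.2, "tx": 0, "ty": 0, "tz": -0.46, "twist": 0},
  {"hand": 0.2, "tx": 0, "ty": 0, "tz": -0.5, "twist": 0},
  {"hand": 0.2, "tx": 0, "ty": 0, "tz": -0.5, "twist": 0},
  {"hand": 0.2, "tx": 0, "ty": 0, "tz": -0.5, "twist": 0},
  {"hand": 0.2, "tx": 0, "ty": 0, "tz": -0.5, "twist": 0},
])

```text
time: 9.05
position: [0.526, 0.0009, 0.0401]
tcp_rot: [0.001, 0.142, 0.99, 0.0]
ft_force: [-0.3, -0.1, -0.8]
grip_width: 0.397
grasp_force: 29.6
```

Request:
send_rows([
  {"hand": 0.2, "tx": 0, "ty": 0, "tz": -0.03, "twist": 0},
  {"hand": 0.2, "tx": 0, "ty": 0, "tz": -0.06, "twist": 0},
  {"hand": 0.2, "tx": 0, "ty": 0, "tz": -0.09, "twist": 0},
  {"hand": 0.2, "tx": 0, "ty": 0, "tz": -0.1, "twist": 0},
  {"hand": 0.2, "tx": 0, "ty": 0, "tz": -0.1, "twist": 0},
  {"hand": 0.2, "tx": 0, "ty": 0, "tz": -0.1, "twist": 0},
])

```text
time: 9.65
position: [0.5255, 0.001, 0.0243]
tcp_rot: [0.0, 0.142, 0.99, 0.0]
ft_force: [0.7, -0.4, -1.0]
grip_width: 0.404
grasp_force: 29.6
```

Request:
send_rows([
  {"hand": 0.2, "tx": 0, "ty": 0, "tz": -0.01, "twist": 0},
  {"hand": 0.2, "tx": 0, "ty": 0, "tz": -0.01, "twist": 0},
  {"hand": 0.2, "tx": 0, "ty": 0, "tz": -0.01, "twist": 0},
])

```text
time: 9.95
position: [0.5257, 0.0009, 0.0238]
tcp_rot: [0.0, 0.142, 0.99, 0.0]
ft_force: [-4.2, -1.0, 7.6]
grip_width: 0.404
grasp_force: 30.9
```

The force rise shows contact with the tray floor. Releasing gradually, then withdrawing.

Request:
send_rows([
  {"hand": 0.1, "tx": 0, "ty": 0, "tz": 0, "twist": 0},
  {"hand": 0, "tx": 0, "ty": 0, "tz": 0, "twist": 0},
  {"hand": -0.1, "tx": 0, "ty": 0, "tz": 0, "twist": 0},
  {"hand": -0.3, "tx": 0, "ty": 0, "tz": 0, "twist": 0},
  {"hand": -0.6, "tx": 0, "ty": 0, "tz": 0, "twist": 0},
  {"hand": -0.6, "tx": 0, "ty": 0, "tz": 0, "twist": 0},
  {"hand": -0.6, "tx": 0, "ty": 0, "tz": 0, "twist": 0},
])

```text
time: 10.65
position: [0.5255, 0.001, 0.0229]
tcp_rot: [0.0, 0.142, 0.99, 0.0]
ft_force: [-0.9, 0.0, 0.1]
grip_width: 0.802
grasp_force: 0.0
```

Request:
send_rows([
  {"hand": -0.6, "tx": 0, "ty": 0, "tz": 0.1, "twist": 0},
  {"hand": -0.6, "tx": 0, "ty": 0, "tz": 0.25, "twist": 0},
  {"hand": -0.6, "tx": 0, "ty": 0, "tz": 0.5, "twist": 0},
  {"hand": -0.6, "tx": 0, "ty": 0, "tz": 0.8, "twist": 0},
  {"hand": -0.6, "tx": 0, "ty": 0, "tz": 0.9, "twist": 0},
  {"hand": -0.6, "tx": 0, "ty": 0, "tz": 0.9, "twist": 0},
  {"hand": -0.6, "tx": 0, "ty": 0, "tz": 0.9, "twist": 0},
  {"hand": -0.6, "tx": 0, "ty": 0, "tz": 0.9, "twist": 0},
])

```text
time: 11.45
position: [0.5245, 0.001, 0.1559]
tcp_rot: [-0.002, 0.142, 0.99, -0.0]
ft_force: [-0.8, 0.6, -0.3]
grip_width: 0.804
grasp_force: 0.0
```

```bash
python3 - <<'E'
from h import *
a=manip.grab_frame("scene")[:,:,::-1][130:280,230:370]; cv2.imwrite("pics/s4.png",cv2.resize(a,None,fx=4,fy=4,interpolation=cv2.INTER_CUBIC))
E
```

```text
(no output)
```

View pics/s4.png

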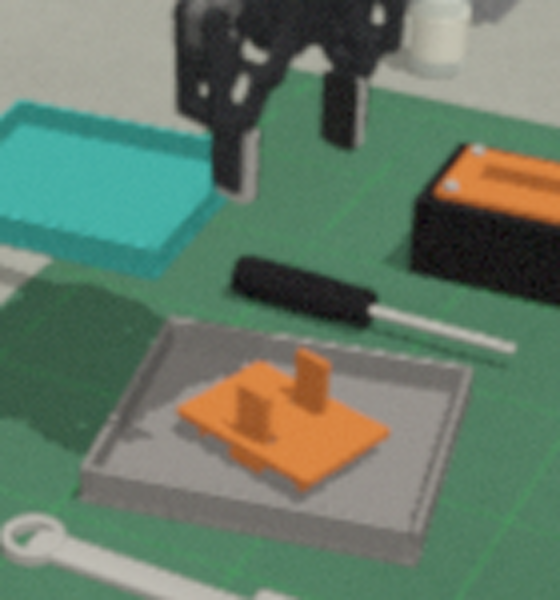

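The cover stands flat and upright in the middle of the grey tray (crop (285,425)), and the gripper is clear above it.

```bash
python3 -c "
from plant import manip
print(manip.finish_job())"
```

```text
the job is handed in; nothing more can be done
None
```

The tabs were pinched, and the cover was lifted off and set down flat and upright in the middle of the grey tray, then released. The job was handed in at about 11.5 s; no verdict came back.

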